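# Start-of-shift test of a conveyor stop button

## Robot

A 6-joint arm with a two-finger parallel gripper is mounted at the origin on the work surface. World frame = base frame: x ahead of the robot, y to its left, z up, the work surface at z = 0. Lengths are in mm, angles in rad, forces in N, time in s.
With the tool pointing down it reaches from about 350 to 775 mm from the base axis. Payload 7.3 kg.
Tool frame: the origin (TCP) lies between the finger pads; the fingertips stand 17 mm ahead of it and the grasp point (between the pads) lies 2 mm behind it; z points along the fingers, y is the direction in which the jaws open and shut (so a half turn about z gives the same grasp; the last joint's range is limited). The gripper opens to 92 mm and grips with 3 to 60 N. Pads are 19 mm wide; open, the fingers measure 130 mm over their backs; the gripper's body (75 mm by 190 mm) begins 47 mm behind the grasp point.
Start: joints at [-1.436, 0.342, 1.524, -0, 1.275, -0.146], TCP at [145.512, -504.45, 243.741] pointing down, gripper open.
Joint ranges: [-2.53, 2.53], [-0.77, 2.02], [0.04, 2.7], [-1, 4.14], [0.28, 2.66], [-3.11, 3.11]. Speed limits (rad/s): [2.57, 2.57, 3.14, 3.14, 3.14, 3.14].

## Interface

Orientations are given as [roll, pitch, yaw] about the fixed x, y, z axes, in that order (R = Rz(yaw) Ry(pitch) Rx(roll)).
In Python, from plant import get_obs, capture, get_calibration, close_job gives the robot as it stands.
- The arm moves only by the tool carry_out, never from a script. Its argument "moves" is one flat list of numbers, 7 for each row, row after row: the shift along the tool's x, y, z normalised to -1 to 1, where 1 is 40 cm, then the turn, a rotation vector about the tool's x, y, z normalised to -1 to 1, where 1 is 30 degrees, then the opening, from 0 (shut) to 1 (fully open). A call has exactly 8 rows; each row is the pose to reach, as a shift and turn from the pose measured when the call began, along the tool's axes at that moment; what a row does not reach only later rows make up. A row lasts 1/10 s, in which the tool goes at most 50 mm and 8.59 degrees, less where a joint would pass 70% of its speed; a pose out of reach is approached as far as the arm can. A call with a number of a shift or a turn outside -1 to 1 is refused whole. A call with a gripper value outside its range is refused whole. The fingers move at their own pace and stop on an object; the grip force is fixed at half the most. Time passes only in rows, so rows that repeat a pose let the fingers close, or fill a call up. It gives the time, the measured TCP pose, the force and the opening at its end, in the units of the state.
- get_obs(): the state, without advancing time (a new reading comes with each control period).
- capture(name): name is "side" or "top"; returns the picture (480x640x3 uint8, red, green, blue); there is no depth.
- get_calibration(name): a dict with "vfov" (degrees; the focal length in pixels is half the picture's height over the tangent of half this angle, whatever the lens; pixels are square), "cx", "cy" (the principal point, pixels), "cam_to_world" (4x4, takes a point from camera to world coordinates). Camera axes: x right, y up, looking along -z (the intrinsics and any distortion apply to the point x, -y, -z); pixel columns grow to the right and rows downward; lengths in mm; the calibration is good to about 2 mm. A picture is of the moment at which its call begins. get_calibration takes no time and is no camera call.
- close_job(): hands the job in, once; it reports no verdict.
The state is a dict: "time": time; "joint_positions": joint angles; "dq": joint speeds; "tau": joint torques, N m; "tool_pos": TCP position; "tcp_rot": TCP orientation; "contact_force": force on the tool from outside, world axes, zero at the start; "moment": the same for the moment, N m; "grip_width": finger opening in mm.
Only numpy, scipy, OpenCV 4.12 (cv2) and the standard library are available. Lean on these libraries where they do the work, as an engineer would, in place of code of your own. Each camera call takes 0.05 s, during which the arm holds its last target.

## Task

As the start-of-shift test of the conveyor's stop, press the mushroom button (the big winged head) fully in until it latches, then push its wings round clockwise, seen from above, until it pops back out, and let go so that it springs back to rest. It only needs touching with the fingertips, so nothing has to be gripped. Leave the small start button on the other box unpressed, and leave the loose parts around the boxes where they are.

Things in the scene. Friction and masses are not known exactly. Their poses are not given: they have to be found in the camera images.
- stop_box: Fixed aluminium box with a grey cover, 100 x 100 mm, 75 mm high; the mushroom stop button is in the middle of its top (a fixed steel collar, 44 mm across, stands 8 mm above the cover under the head). Origin: centre of its underside, on the table; z up. It may be turned about z and stand at the left or the right.
- stop_top (a point): Centre of the top of the black mushroom head, on its turning axis; 122 mm above the table when out, 114 mm when latched in. The head is a cap 48 mm across and 28 mm high, its top nearly flat over 32 mm, with two straight wings opposite each other. x points along a wing and turns with the head; z up.
- stop_wing (a point): Point in the middle of one wing, 42 mm from the axis, 106 mm above the table when out, 98 mm when latched. A wing is a bar 12 mm wide and 20 mm high that reaches out to 51 mm from the axis; its underside is 96 mm above the table when out, 88 mm when latched (box top 75 mm). The other wing is opposite. Moves with the head.
- stop_push (a joint): How far the mushroom head is pressed in, m: 0 out (as at the start), 0.008 fully in, against a hard stop. A snap-over detent resists with about 6 N at first, less as it goes in; past 4 mm it pulls the head fully in and keeps it there with a similar force.
- stop_twist (a joint): How far the head is turned clockwise seen from above, rad: 0 at rest, 0.9 at its stop; it does not turn the other way from 0. A weak spring (0.02 to 0.07 N m) turns it back when let go. While latched in, turning lifts the head through a cam by 7.8 mm per rad (about 0.1 N m in all), so that at about 0.5 to 0.7 rad it snaps out.
- start_box: Fixed box of the same size and material as the stop's box, with a small round black start button instead of a mushroom: not to be pressed. Origin: centre of its underside, on the table; z up.
- start (a joint): How far the start button is pressed, m: 0 out, 0.006 fully in; it springs back. The button is 28 mm across, in the middle of the start box, its top 97 mm above the table.
- tub: Loose black lidded tub, 68 mm across, 85 mm high, standing. Origin: centre of its underside.
- flange: Loose steel ring, 76 mm across with a 44 mm hole, 22 mm high, lying flat. Origin: centre of its underside.
- wrench: Loose steel wrench, lying flat on the table along its x axis, 180 mm long, 38 mm wide at its open end, 8 mm thick. Origin near its middle.
- roller: Loose aluminium roller with a stub, 40 mm across, 75 mm high, standing on end. Origin: centre of its underside.

How it is judged:
By the outcome, as a careful person would: the job done as asked, in the order asked, and still so for the second after the job is handed in, with the robot touching nothing.
It also fails if it takes over 48 s, if anything falls off the work surface, if the arm or the gripper's body presses on something with over 40 N, if the wrist force passes 120 N, or if a joint passes its speed limit or range.

## Working session

There is one attempt and no reset: what is moved stays moved. The work goes in short steps, Python scripts to look and compute and a tool call to move; the robot and the scene stay as the last step left them, time stands still between calls to the robot, and variables do not carry over. Pictures are saved under pics/ and viewed, and the job is handed in when it is done.

Besides the shell and the picture viewer there is one more tool, called after "Request:" as a command line: name --argument value ..., lists and objects as JSON in quotes. carry_out: Moves the arm, as the interface text tells. Scaled input: -1 to 1 covers 40 cm each way for a shift and 30 degrees each way for a turn. Its arguments: {"type":"object","properties":{"moves":{"type":"array","items":{"type":"number"}}},"required":["moves"]}

```bash
mkdir -p pics; python3 - <<'E'
from plant import *
import cv2
for n in("top","side"):
    cv2.imwrite(f"pics/{n}0.png",capture(n)[:,:,::-1]); print(n,get_calibration(n))
print(get_obs())
E
```

```text
top {'vfov': 57.073283220380304, 'cx': 316.49719149387226, 'cy': 245.23256497696806, 'cam_to_world': array([[ 2.00074743e-03,  9.82916636e-01, -1.84040441e-01,
         3.39137842e+02],
       [-9.99798536e-01, -1.70950897e-03, -1.99991324e-02,
         3.56469494e+00],
       [-1.99720988e-02,  1.84043377e-01,  9.82715193e-01,
         9.83066598e+02],
       [ 0.00000000e+00,  0.00000000e+00,  0.00000000e+00,
         1.00000000e+00]])}
side {'vfov': 43.574784289896996, 'cx': 325.20815125519806, 'cy': 246.18478454964455, 'cam_to_world': array([[-9.83804290e-01,  1.41391944e-01, -1.10170040e-01,
         3.38178710e+02],
       [-1.79078774e-01, -7.48774575e-01,  6.38175076e-01,
         1.01273375e+03],
       [ 7.74028958e-03,  6.47568493e-01,  7.61967935e-01,
         1.30244118e+03],
       [ 0.00000000e+00,  0.00000000e+00,  0.00000000e+00,
         1.00000000e+00]])}
{'time': 0.1, 'joint_positions': array([-1.43601115e+00,  3.42645761e-01,  1.52491160e+00,  6.09568131e-06,
        1.27536304e+00, -1.45991632e-01]), 'dq': array([ 0.00077347, -0.00017647, -0.00287425, -0.00119629,  0.00020337,
        0.00177739]), 'tau': array([ 1.77812974e-03, -4.32003558e+01, -2.44694853e+01,  7.19103031e-02,
        5.26375172e-02, -4.35712275e-05]), 'tool_pos': array([ 145.46183537, -504.10823246,  243.12166418]), 'tcp_rot': array([-3.14027988e+00, -1.98919792e-04,  2.80774899e-01]), 'contact_force': array([ 0.14307828, -0.40947357, -0.45002131]), 'moment': array([ 0.02334077,  0.05461239, -0.02226099]), 'grip_width': 91.86314868362926}
```

View pics/top0.png

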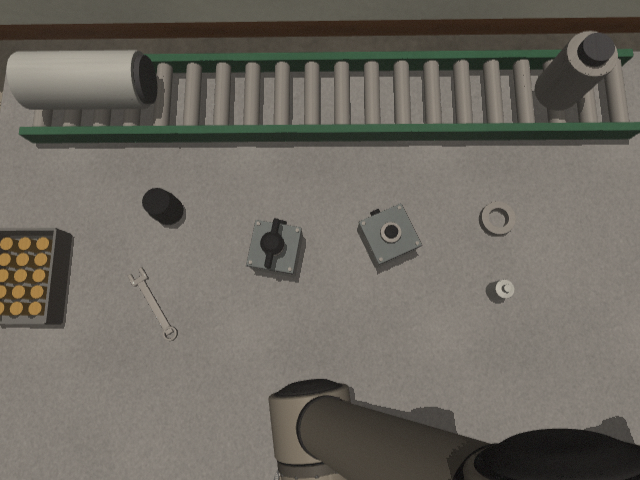

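View pics/side0.png

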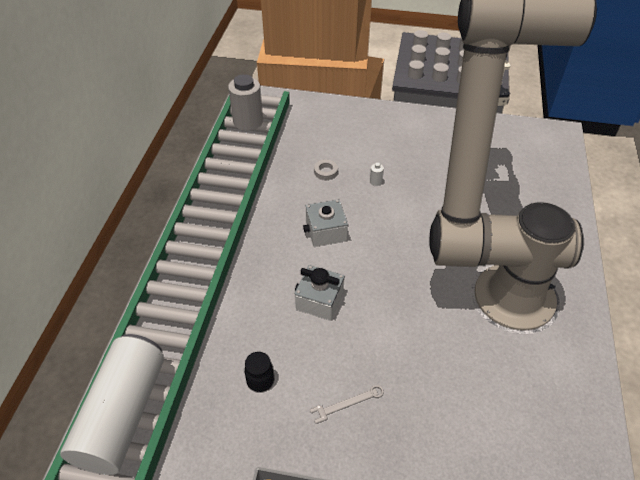

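The stop mushroom is at about (272,243) in the top view and (320,276) in the side view, with its wings running near-vertical in the top picture. The start button is at (391,232). I'll measure next.

```bash
cat > h.py <<'E'
import numpy as np
from plant import *
def ray(c,u,v,h=480):
    f=h/2/np.tan(np.radians(c['vfov'])/2); M=np.array(c['cam_to_world'])
    d=M[:3,:3]@np.array([(u-c['cx'])/f,-(v-c['cy'])/f,-1]); return M[:3,3],d
def onz(c,u,v,z):
    o,d=ray(c,u,v); return o+d*(z-o[2])/d[2]
def proj(c,p):
    f=240/np.tan(np.radians(c['vfov'])/2); M=np.array(c['cam_to_world'])
    q=M[:3,:3].T@(np.array(p)-M[:3,3]); return c['cx']+f*q[0]/-q[2],c['cy']-f*q[1]/-q[2]
def tri(A,B):
    (o1,d1),(o2,d2)=A,B
    s=np.linalg.lstsq(np.c_[d1,-d2],o2-o1,rcond=None)[0]
    a=o1+d1*s[0];b=o2+d2*s[1];return (a+b)/2,np.linalg.norm(a-b)
E
python3 - <<'E'
import cv2,numpy as np
a=cv2.imread('pics/top0.png')[200:290,230:440];cv2.imwrite('pics/ztop.png',cv2.resize(a,None,fx=3.8,fy=3.8,interpolation=2))
a=cv2.imread('pics/side0.png')[250:330,280:360];cv2.imwrite('pics/zside.png',cv2.resize(a,None,fx=7,fy=7,interpolation=2))
E
```

```text
(no output)
```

View pics/ztop.png

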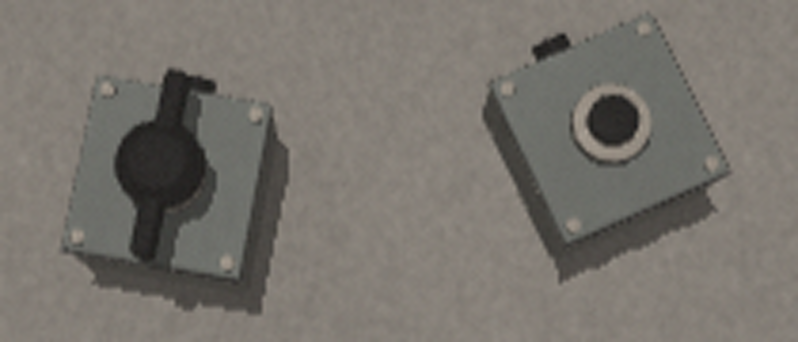

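View pics/zside.png

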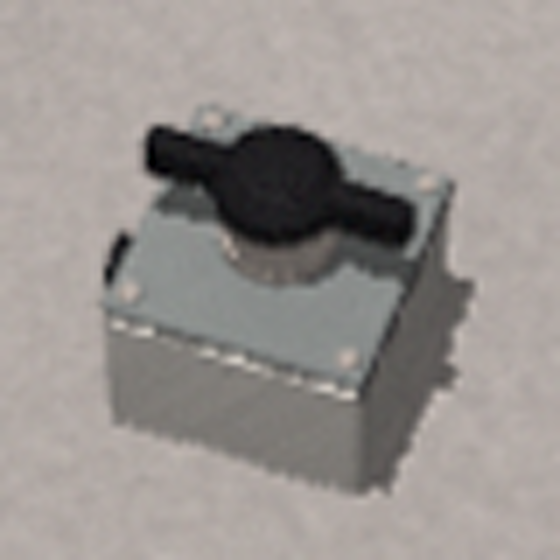

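```bash
python3 - <<'E'
from h import *
t=get_calibration('top');s=get_calibration('side')
T=lambda x,y:(230+(x+.5)/3.8-.5,200+(y+.5)/3.8-.5)
S=lambda x,y:(280+(x+.5)/7-.5,250+(y+.5)/7-.5)
C=[onz(t,*T(*p),75) for p in[(97,75),(273,103),(243,279),(63,250)]]
print('box',np.mean(C,0),[c.round(1) for c in C])
for a,b in((0,3),(1,2),(0,1),(3,2)):
    d=C[a]-C[b];print(np.linalg.norm(d),np.degrees(np.arctan2(d[1],d[0])))
print('head',onz(t,*T(160,165),110))
a=onz(t,*T(177,70),114);b=onz(t,*T(143,261),114);print('wing',a,b,np.linalg.norm(a-b),np.degrees(np.arctan2(*(a-b)[1::-1])),(a+b)/2)
C=[onz(s,*S(*p),75) for p in[(450,182),(358,388),(105,312)]]
print('box side',(C[0]+C[2])/2,[c.round(1) for c in C])
print('head side',onz(s,*S(278,185),110), tri(ray(t,*T(160,165)),ray(s,*S(278,185))))
a=onz(s,*S(150,145),106);b=onz(s,*S(412,222),106);print('wing side',a,b,np.linalg.norm(a-b),np.degrees(np.arctan2(*(a-b)[1::-1])),(a+b)/2)
o=get_obs();print(o['tool_pos'],o['tcp_rot'])
E
```

```text
box [507.90215619 111.00844242  75.        ] [array([565.3, 152.4,  75. ]), array([549. ,  53.9,  75. ]), array([450.7,  69.4,  75. ]), array([466.7, 168.4,  75. ])]
99.892708991795 -9.194469508075866
99.55923254032277 -8.988055787750689
99.88642545565199 80.60933786826033
100.24451139408919 80.80101023470995
head [507.27854544 111.73047061 110.        ]
wing [558.19685921 103.19942977 114.        ] [455.3596327 119.0925215 114.       ] 104.05808724329921 -8.78533453161813 [506.77824595 111.14597564 114.        ]
box side [506.79210069 114.01332069  75.        ] [array([450.6,  73.6,  75. ]), array([468. , 170.3,  75. ]), array([562.9, 154.5,  75. ])]
head side [507.62019542 113.03277838 110.        ] (array([507.70375196, 111.91392206, 108.48346094]), np.float64(0.2619021646004465))
wing side [556.98465037 100.68869407 106.        ] [458.23730878 117.49167909 106.        ] 100.16674986219321 -9.65703237432105 [507.61097958 109.09018658 106.        ]
[ 145.46183537 -504.10823246  243.12166418] [-3.14027988e+00 -1.98919792e-04  2.80774899e-01]
```

```bash
cat >> h.py <<'E'
from scipy.spatial.transform import Rotation as Ro
def go(x,y,z,yaw_deg):
    o=get_obs();R=Ro.from_euler('xyz',o['tcp_rot']);p=np.array(o['tool_pos'])
    D=R.inv()*Ro.from_euler('xyz',[np.pi,0,np.radians(yaw_deg)])
    print('from',p.round(1),np.degrees(o['tcp_rot']).round(2),'t',round(o['time'],2),'F',o['contact_force'].round(1),'w',round(o['grip_width'],1))
    print('shift',(R.inv().apply(np.array([x,y,z])-p)/400).round(4),'turn',(np.degrees(D.as_rotvec())/30).round(3))
E
python3 -c "
from h import *
go(326,-196,243,45)"
```

```text
from [ 145.5 -504.1  243.1] [-1.7992e+02 -1.0000e-02  1.6090e+01] t 0.1 F [ 0.1 -0.4 -0.5] w 91.9
shift [ 0.6471 -0.615   0.0012] turn [-0.002 -0.001 -0.964]
```

Request:
carry_out --moves '[0.08,-0.077,0,0,0,-0.12,0.5,0.16,-0.154,0,0,0,-0.24,0,0.24,-0.23,0,0,0,-0.36,0,0.32,-0.308,0,0,0,-0.48,0,0.4,-0.385,0,0,0,-0.6,0,0.48,-0.46,0,0,0,-0.72,0,0.56,-0.538,0,0,0,-0.84,0,0.647,-0.615,0,0,0,-0.964,0]'

```text
time: 0.9
tool_pos: [326.2, -194.3, 243.4]
tcp_rot: [-3.14, -0.001, 0.787]
contact_force: [1.7, -0.6, -0.0]
grip_width: 32.3
```

```bash
python3 -c "
from h import *
go(507.5,111.5,200,74)"
```

```text
from [ 326.2 -194.3  243.4] [-1.7993e+02 -5.0000e-02  4.5120e+01] t 0.9 F [ 1.7 -0.6 -0. ] w 32.3
shift [ 0.8614 -0.2182  0.1096] turn [-0.002 -0.002 -0.963]
```

Request:
carry_out --moves '[0.108,-0.027,0.014,0,0,-0.12,0,0.216,-0.054,0.028,0,0,-0.24,0,0.324,-0.082,0.042,0,0,-0.36,0,0.43,-0.109,0.055,0,0,-0.48,0,0.54,-0.136,0.07,0,0,-0.6,0,0.646,-0.164,0.08,0,0,-0.72,0,0.754,-0.191,0.096,0,0,-0.84,0,0.861,-0.218,0.11,0,0,-0.963,0]'

```text
time: 1.7
tool_pos: [507.9, 113.2, 199.2]
tcp_rot: [-3.14, -0.001, 1.295]
contact_force: [0.8, -0.8, 0.4]
grip_width: 0.2
```

```bash
python3 -c "
from h import *
go(507.5,111.5,150,103)"
```

```text
from [507.9 113.2 199.2] [-1.7993e+02 -5.0000e-02  7.4180e+01] t 1.7 F [ 0.8 -0.8  0.4] w 0.2
shift [-0.0045  0.0004  0.1231] turn [-0.002 -0.002 -0.961]
```

Request:
carry_out --moves '[-0.004,0,0.02,0,0,-0.16,0,-0.004,0,0.04,0,0,-0.32,0,-0.004,0,0.06,0,0,-0.48,0,-0.004,0,0.08,0,0,-0.64,0,-0.004,0,0.1,0,0,-0.8,0,-0.004,0,0.115,0,0,-0.9,0,-0.004,0,0.123,0,0,-0.96,0,-0.004,0,0.123,0,0,-0.96,0]'

```text
time: 2.5
tool_pos: [506.9, 111.7, 149.2]
tcp_rot: [-3.139, -0.002, 1.798]
contact_force: [-0.4, -0.3, -0.4]
grip_width: 0.1
```

```bash
python3 -c "
from h import *
import cv2
go(507.5,111.5,134,131)
for n in('top','side'):
  a=capture(n)[:,:,::-1]; a=a[190:300,200:340] if n=='top' else a[200:330,260:400]
  cv2.imwrite('pics/%s1.png'%n,cv2.resize(a,None,fx=4,fy=4,interpolation=2))"
```

```text
from [506.9 111.7 149.2] [-1.7986e+02 -1.0000e-01  1.0299e+02] t 2.5 F [-0.4 -0.3 -0.4] w 0.1
shift [-0.0009  0.0016  0.038 ] turn [-0.004 -0.004 -0.934]
```

View pics/side1.png

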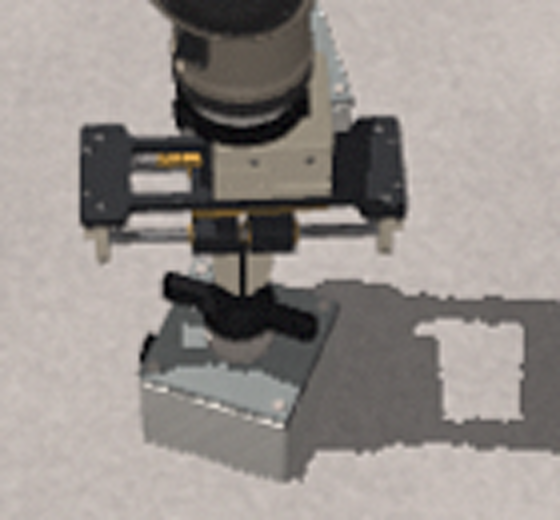

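View pics/top1.png

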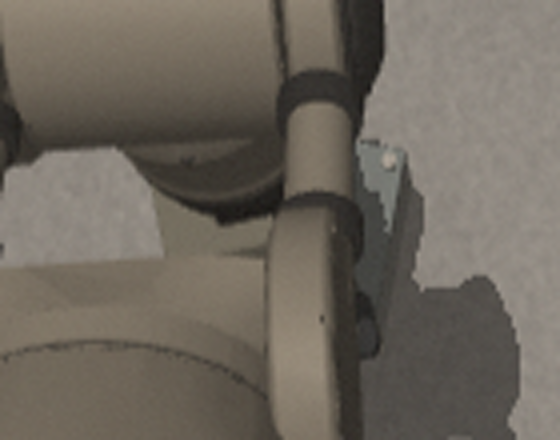

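The side view shows the shut fingertips centred just above the head at about (243,300) in the crop. The top view is blocked by the arm. I'll press slowly.

Request:
carry_out --moves '[0,0,0.01,0,0,0,0,0,0,0.02,0,0,0,0,0,0,0.025,0,0,0,0,0,0,0.03,0,0,0,0,0,0,0.035,0,0,0,0,0,0,0.038,0,0,0,0,0,0,0.041,0,0,0,0,0,0,0.043,0,0,0,0]'

```text
time: 3.4
tool_pos: [507.2, 111.7, 132.4]
tcp_rot: [-3.14, -0.001, 1.796]
contact_force: [0.8, -0.3, 0.5]
grip_width: 0.4
```

Request:
carry_out --moves '[0,0,0.001,0,0,0,0,0,0,0.002,0,0,0,0,0,0,0.003,0,0,0,0,0,0,0.004,0,0,0,0,0,0,0.004,0,0,0,0,0,0,0.005,0,0,0,0,0,0,0.005,0,0,0,0,0,0,0.005,0,0,0,0]'

```text
time: 4.2
tool_pos: [507.4, 111.7, 130.9]
tcp_rot: [-3.141, -0.001, 1.796]
contact_force: [-1.2, -0.8, 5.1]
grip_width: 0.5
```

```bash
python3 -c "
from h import *
go(507.5,111.5,150,131)"
```

```text
from [507.4 111.7 130.9] [-1.7997e+02 -8.0000e-02  1.0292e+02] t 4.2 F [-1.2 -0.8  5.1] w 0.5
shift [-0.0006 -0.     -0.0477] turn [-0.    -0.003 -0.936]
```

Request:
carry_out --moves '[0,0,0.002,0,0,0,0,0,0,0.003,0,0,0,0,0,0,0.004,0,0,0,0,0,0,0.005,0,0,0,0,0,0,0.005,0,0,0,0,0,0,0.005,0,0,0,0,0,0,0.005,0,0,0,0,0,0,0.005,0,0,0,0]'

```text
time: 5.0
tool_pos: [507.8, 111.8, 130.7]
tcp_rot: [3.14, -0.001, 1.796]
contact_force: [-4.7, -0.5, 14.9]
grip_width: 0.4
```

It's against the hard stop at 15 N. Next I'll lift, turn to the pre-twist yaw and open to about 60 mm.

Request:
carry_out --moves '[0,0,-0.04,0,0,0,0,0,0,-0.1,0,0,0,0,0,0,-0.12,0,0,-0.2,0.66,0,0,-0.12,0,0,-0.4,0.66,0,0,-0.12,0,0,-0.6,0.66,0,0,-0.12,0,0,-0.8,0.66,0,0,-0.12,0,0,-0.936,0.66,0,0,-0.12,0,0,-0.936,0.66]'

```text
time: 5.8
tool_pos: [507.6, 111.7, 178.5]
tcp_rot: [3.14, -0.0, 2.287]
contact_force: [0.6, -0.1, -0.4]
grip_width: 44.0
```

```bash
python3 -c "
from h import *
import cv2
go(507.5,111.5,112,131)
for n in('side',):
  a=capture(n)[:,:,::-1]; a=a[200:330,260:400]
  cv2.imwrite('pics/%s2.png'%n,cv2.resize(a,None,fx=4,fy=4,interpolation=2))"
```

```text
from [507.6 111.7 178.5] [ 1.7992e+02 -3.0000e-02  1.3104e+02] t 5.8 F [ 0.6 -0.1 -0.4] w 44.0
shift [-0.0003 -0.0008  0.1662] turn [ 0.003 -0.001  0.001]
```

View pics/side2.png

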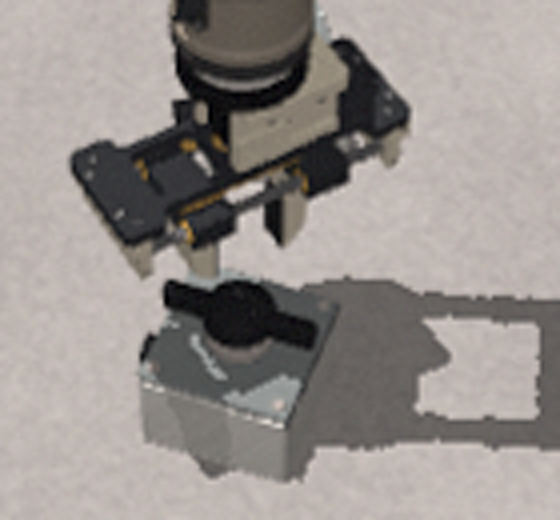

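The side view shows the head latched, with the collar nearly hidden under it. The fingers sit about 50° counter-clockwise of the wings, clear of them. I'll finish opening and lower.

Request:
carry_out --moves '[0,0,0,0,0,0,0.66,0,0,0,0,0,0,0.66,0,-0.001,0.04,0,0,0,0.66,0,-0.001,0.08,0,0,0,0.66,0,-0.001,0.115,0,0,0,0.66,0,-0.001,0.145,0,0,0,0.66,0,-0.001,0.166,0,0,0,0.66,0,-0.001,0.166,0,0,0,0.66]'

```text
time: 6.65
tool_pos: [506.8, 111.5, 111.1]
tcp_rot: [-3.141, -0.002, 2.285]
contact_force: [-0.0, 0.3, -0.4]
grip_width: 60.5
```

```bash
python3 -c "
from h import *
import cv2
go(507.5,111.5,112,103)
for n in('side',):
  a=capture(n)[:,:,::-1]; a=a[200:330,260:400]
  cv2.imwrite('pics/%s3.png'%n,cv2.resize(a,None,fx=4,fy=4,interpolation=2))"
```

```text
from [506.8 111.5 111.1] [-1.7999e+02 -9.0000e-02  1.3090e+02] t 6.65 F [-0.   0.3 -0.4] w 60.5
shift [-0.0012  0.0013 -0.0023] turn [-0.001 -0.003  0.93 ]
```

View pics/side3.png

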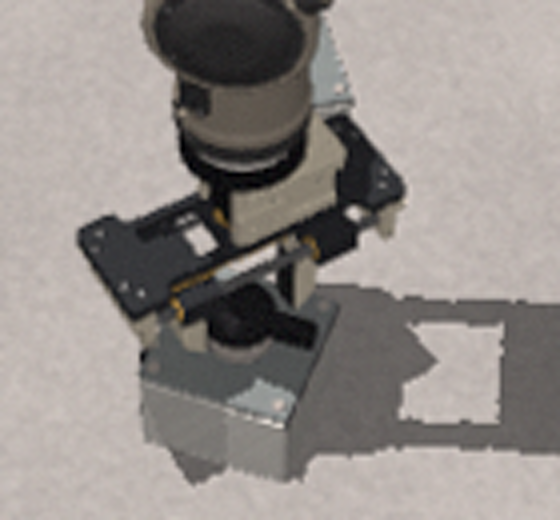

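The fingers flank the head at wing height with no contact force. I'll turn clockwise.

Request:
carry_out --moves '[0,0.001,-0.002,0,0,0.12,0.66,0,0.001,-0.002,0,0,0.24,0.66,0,0.001,-0.002,0,0,0.36,0.66,0,0.001,-0.002,0,0,0.48,0.66,0,0.001,-0.002,0,0,0.6,0.66,0,0.001,-0.002,0,0,0.72,0.66,0,0.001,-0.002,0,0,0.84,0.66,0,0.001,-0.002,0,0,0.93,0.66]'

```text
time: 7.5
tool_pos: [508.2, 111.9, 113.6]
tcp_rot: [3.139, -0.001, 1.795]
contact_force: [0.1, 0.5, 0.2]
grip_width: 60.5
```

```bash
python3 -c "
from h import *
go(507.5,111.5,112,75);print(get_obs()['moment'])"
```

```text
from [508.2 111.9 113.6] [ 1.7988e+02 -6.0000e-02  1.0287e+02] t 7.5 F [0.1 0.5 0.2] w 60.5
shift [-0.0007 -0.0019  0.0039] turn [ 0.004 -0.003  0.929]
[ 0.06648403 -0.06991319  0.07451659]
```

Request:
carry_out --moves '[0,-0.001,0.003,0,0,0.12,0.66,0,-0.001,0.003,0,0,0.24,0.66,0,-0.001,0.003,0,0,0.36,0.66,0,-0.001,0.003,0,0,0.48,0.66,0,-0.001,0.003,0,0,0.6,0.66,0,-0.001,0.003,0,0,0.72,0.66,0,-0.001,0.003,0,0,0.84,0.66,0,-0.001,0.003,0,0,0.93,0.66]'

```text
time: 8.3
tool_pos: [508.5, 111.9, 113.5]
tcp_rot: [3.138, -0.003, 1.306]
contact_force: [0.6, 0.1, 0.7]
grip_width: 60.7
```

```bash
python3 -c "
from h import *
import cv2
go(507.5,111.5,112,64);print(get_obs()['moment'])
for n in('side',):
  a=capture(n)[:,:,::-1]; a=a[200:330,260:400]
  cv2.imwrite('pics/%s4.png'%n,cv2.resize(a,None,fx=4,fy=4,interpolation=2))"
```

```text
from [508.5 111.9 113.5] [ 1.7979e+02 -1.5000e-01  7.4830e+01] t 8.3 F [0.6 0.1 0.7] w 60.7
shift [-0.0018 -0.0023  0.0037] turn [ 0.006 -0.006  0.361]
[-0.03482777 -0.08230258  0.04702247]
```

View pics/side4.png

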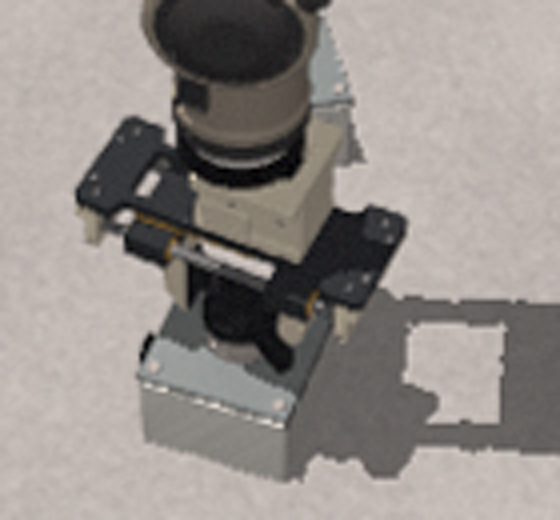

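Request:
carry_out --moves '[0,-0.001,0,0,0,0.06,0.66,-0.001,-0.002,0,0,0,0.12,0.66,-0.001,-0.002,0,0,0,0.18,0.66,-0.001,-0.002,0,0,0,0.24,0.66,-0.001,-0.002,0,0,0,0.3,0.66,-0.001,-0.002,0,0,0,0.36,0.66,-0.001,-0.002,0,0,0,0.36,0.66,-0.001,-0.002,0,0,0,0.36,0.66]'

```text
time: 9.15
tool_pos: [508.4, 111.8, 114.1]
tcp_rot: [3.137, -0.004, 1.117]
contact_force: [1.7, 1.2, 2.0]
grip_width: 60.8
```

```bash
python3 -c "
from h import *
import cv2
go(507.5,111.5,112,92);print(get_obs()['moment'])
for n in('side',):
  a=capture(n)[:,:,::-1]; a=a[200:330,260:400]
  cv2.imwrite('pics/%s5.png'%n,cv2.resize(a,None,fx=4,fy=4,interpolation=2))"
```

```text
from [508.4 111.8 114.1] [179.73  -0.25  64.  ] t 9.15 F [1.7 1.2 2. ] w 60.8
shift [-0.0017 -0.0016  0.0051] turn [ 0.011 -0.006 -0.934]
[ 0.0616181 -0.3931737  0.0778247]
```

View pics/side5.png

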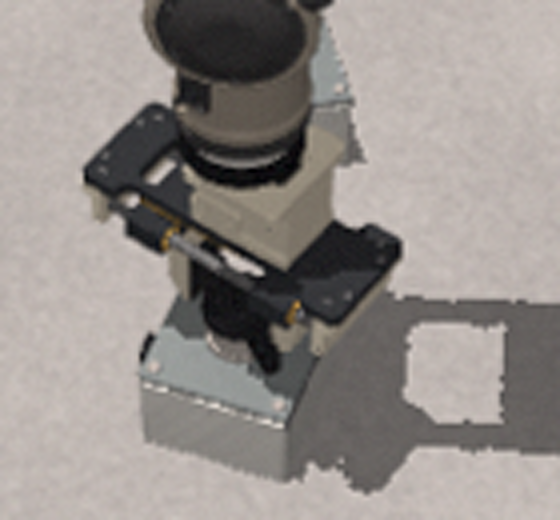

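The collar is visible again, so the head has popped out. I'll back off counter-clockwise to let the wings spring back.

Request:
carry_out --moves '[0,-0.001,0,0,0,-0.12,0.66,0,-0.001,0,0,0,-0.24,0.66,0,-0.001,0,0,0,-0.36,0.66,0,-0.001,0,0,0,-0.48,0.66,0,-0.001,0,0,0,-0.6,0.66,0,-0.001,0,0,0,-0.72,0.66,0,-0.001,0,0,0,-0.84,0.66,0,-0.001,0,0,0,-0.95,0.66]'

```text
time: 10.0
tool_pos: [508.0, 112.0, 114.1]
tcp_rot: [3.135, -0.002, 1.618]
contact_force: [1.1, 0.3, 0.5]
grip_width: 60.3
```

Request:
carry_out --moves '[0,0,0,0,0,-0.12,0.66,0,0,0,0,0,-0.24,0.66,0,0,0,0,0,-0.36,0.66,0,0,0,0,0,-0.48,0.66,0,0,0,0,0,-0.6,0.66,0,0,0,0,0,-0.72,0.66,0,0,0,0,0,-0.84,0.66,0,0,0,0,0,-0.95,0.66]'

```text
time: 10.8
tool_pos: [507.7, 111.9, 114.0]
tcp_rot: [3.136, 0.001, 2.118]
contact_force: [-0.4, -0.6, -0.7]
grip_width: 60.7
```

```bash
python3 -c "
from h import *
import cv2
go(507.5,111.5,112,131);print(get_obs()['moment'])
for n in('side',):
  a=capture(n)[:,:,::-1]; a=a[200:330,260:400]
  cv2.imwrite('pics/%s6.png'%n,cv2.resize(a,None,fx=4,fy=4,interpolation=2))"
```

```text
from [507.7 111.9 114. ] [1.7969e+02 8.0000e-02 1.2137e+02] t 10.8 F [-0.4 -0.6 -0.7] w 60.7
shift [-0.0006 -0.001   0.0051] turn [ 0.01   0.003 -0.321]
[-0.02433056 -0.18710354  0.00070793]
```

View pics/side6.png

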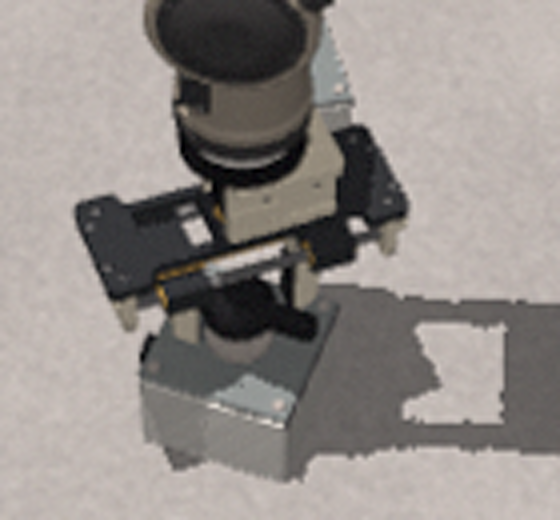

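The wing is back near its start direction. I'll raise straight up and move away for a clear view.

Request:
carry_out --moves '[0,0,-0.04,0,0,0,0.66,0,0,-0.1,0,0,0,0.66,0,0,-0.18,0,0,0,0.66,0,0,-0.26,0,0,0,0.66,0,0,-0.34,0,0,0,0.66,0,0,-0.4,0,0,0,0.66,0,0,-0.4,0,0,0,0.66,0,0,-0.4,0,0,0,0.66]'

```text
time: 11.65
tool_pos: [506.6, 111.6, 273.9]
tcp_rot: [3.136, 0.001, 2.121]
contact_force: [0.2, -0.2, -0.8]
grip_width: 60.5
```

```bash
python3 -c "
from h import *
go(380,-170,274,121)"
```

```text
from [506.6 111.6 273.9] [1.7969e+02 8.0000e-02 1.2150e+02] t 11.65 F [ 0.2 -0.2 -0.8] w 60.5
shift [-0.4349 -0.6376 -0.0031] turn [0.01  0.003 0.017]
```

Request:
carry_out --moves '[-0.05,-0.08,0,0,0,0,0.66,-0.11,-0.16,0,0,0,0,0.66,-0.16,-0.24,0,0,0,0,0.66,-0.22,-0.32,0,0,0,0,0.66,-0.27,-0.4,0,0,0,0,0.66,-0.33,-0.48,0,0,0,0,0.66,-0.38,-0.56,0,0,0,0,0.66,-0.43,-0.64,0,0,0,0,0.66]'

```text
time: 12.45
tool_pos: [376.6, -169.6, 271.2]
tcp_rot: [3.138, -0.001, 2.12]
contact_force: [0.3, -0.3, -0.2]
grip_width: 60.3
```

```bash
python3 -c "
from h import *
import cv2
for n in('top','side'):
  a=capture(n)[:,:,::-1]; cv2.imwrite('pics/%s7.png'%n,a)
  b=cv2.imread('pics/%s0.png'%n)
  f=lambda a:cv2.resize(a[200:290,230:320] if n=='top' else a[250:330,280:360],(390,390),interpolation=2)
  cv2.imwrite('pics/cmp%s.png'%n,np.hstack([f(b),f(a)]))"
```

```text
(no output)
```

View pics/cmptop.png

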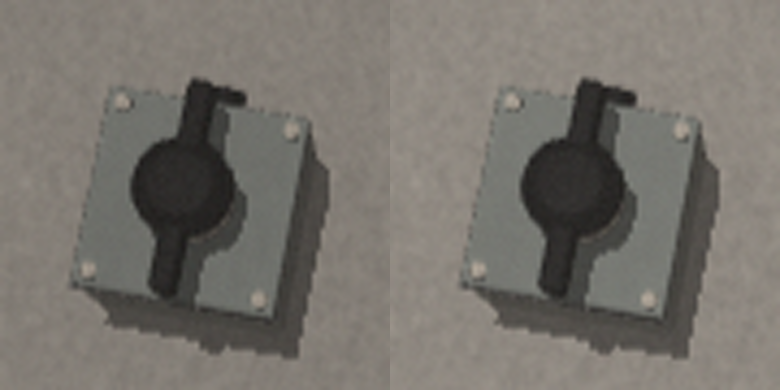

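View pics/cmpside.png

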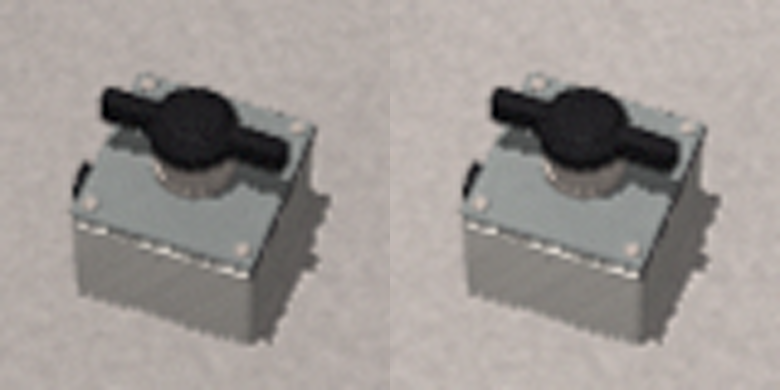

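View pics/side7.png

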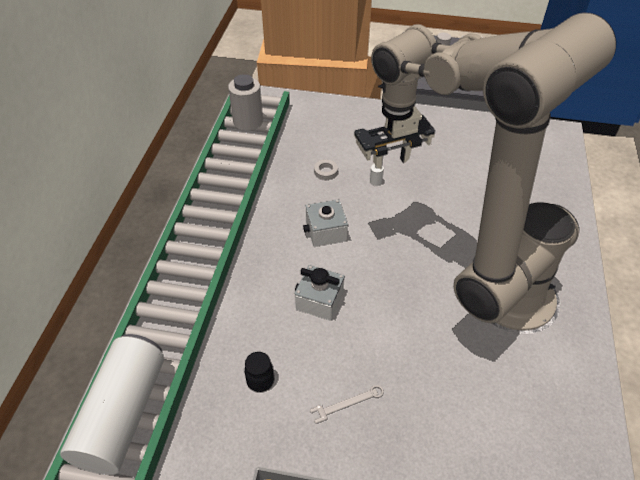

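Before and after match in both views: the head is out and the wings are at rest. The loose parts are in place (ring 326,170; roller 377,175; tub 258,372; wrench 347,404), and the robot is clear at z = 271. I'll hand in.

```bash
python3 -c "
from h import *
print(get_obs()['contact_force'],get_obs()['dq'].round(3)); print(close_job())"
```

```text
[-0.14107689 -0.91852331 -0.27007469] [ 0.078  0.    -0.008  0.039  0.008  0.082]
the job is handed in; nothing more can be done
None
```

The stop test is done and handed in, at about 12.6 s on the robot's clock.

- **Press:** I pressed the mushroom head with the shut fingertips to its hard stop at about 15 N. A picture taken after lifting off showed it still latched in.
- **Twist:** With the fingers about 60 mm apart, I turned both wings clockwise by an estimated 0.8 rad. The collar came back into view in the picture, so the head had popped out. I then turned back so the head could spring to rest, and lifted away.
- **Last checks:** The before and after pictures from both cameras match, with the head out and the wings at their starting angle. In the side view the start button, which the arm never went near, and the loose parts look unchanged. The tool was clear of everything, with a force reading under 1 N (noise level).
- **Failed or disagreeing checks:** None failed. The two cameras' estimates of the head axis differed by 1–2 mm, which is within the calibration. The top camera could not see the button while the arm was over it, so the latching and the pop-out were judged from the side view and the force readings.

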